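# Sort the loose supplies into their holders

### The arm

A 6-joint arm with a two-finger parallel gripper is mounted at the origin on a cart in front of the work surface, level with it; the furniture and walls round the work are solid. World frame = base frame: x ahead of the robot, y to its left, z up, the work surface at z = 0. Lengths are in mm, angles in rad, forces in N, time in s.
With the tool pointing down it reaches from about 275 to 750 mm from the base axis. Payload 10.2 kg.
Tool frame: the origin (TCP) lies between the finger pads; the fingertips stand 17 mm ahead of it and the grasp point (between the pads) lies 2 mm behind it (tips_ahead is the distance from the TCP to the fingertips, in mm); z points along the fingers, y is the line along which they close (so a half turn about z gives the same grasp; the last joint's range is limited). The gripper opens to 85 mm and grips with 20 to 120 N. Pads are 22 mm wide; open, the fingers measure 114 mm over their backs; the gripper's body (76 mm by 85 mm) begins 54 mm behind the grasp point. The pads swing forward as they close: fully open they stand 13 mm farther back than shut.
Start: joints at [-1.418, 0.313, 1.498, -0, 1.331, -0.223], TCP at [192.672, -488.374, 248.294] pointing down, gripper open.
Joint ranges: [-2.94, 2.94], [-0.97, 2.17], [0.19, 2.56], [-1.23, 4.37], [0.02, 3.11], [-2.88, 2.88]. Speed limits (rad/s): [2.39, 2.39, 3.01, 3.14, 3.14, 3.14].

### API

Orientations are given as a unit quaternion [w, x, y, z].
In Python, from rig import sense, capture, finish_job, boxes_of, tips_ahead gives the robot as it stands.
- The arm moves only by the tool drive_tool, never from a script. Its argument "commands" is text: rows parted by semicolons, each of 7 numbers parted by spaces: the shift along the world's x, y, z in units of 0.1 m (1.0 is 0.1 m), then the turn, a rotation vector about the world's x, y, z in units of pi/4 rad (1.0 is pi/4 rad), then the opening in per cent of the stroke, from 0 (shut) to 100 (fully open). A call has 1 to 20 rows; each row shifts and turns the commanded pose from where the row before left it; what a row does not reach is not made up. A row lasts 1/12 s, in which the tool goes at most 41.7 mm and 7.16 degrees, less where a joint would pass 70% of its speed; a pose out of reach is approached as far as the arm can. A call with a number of a shift or a turn outside -1 to 1 is refused whole. A call with a gripper value outside its range is refused whole. The fingers move at their own pace and stop on an object; "force" is the grip in N (left out, the last holds). Time passes only in rows, so rows that do not move let the fingers close. It gives the time, the measured TCP pose, the force, the opening and the grip force at its end, in the units of the state.
- sense(): the state, without advancing time (a new reading comes with each control period).
- capture(name): name is "scene" or "top" or "wrist"; returns a dict with "pixels" (420x560x3 uint8, blue, green, red), "fov_y" (degrees; the focal length in pixels is half the picture's height over the tangent of half this angle, whatever the lens; pixels are square), "cx", "cy" (the principal point, pixels), "position" and "attitude" of the camera in the world; the wrist camera has in their place "tool_from_camera" (4x4, takes a point from camera to tool coordinates, whose origin is the TCP and whose axes are the flange's). Camera axes: x right, y down, z forward; pixel columns grow to the right and rows downward; lengths in mm; the calibration is good to about 2 mm. The wrist camera is an equidistant fisheye: a pixel r from the principal point sees the ray r / f radians off the axis. A picture is of the moment at which its call begins: read the wrist's pose just before it. There is no depth.
- finish_job(): hands the job in; it is judged then, once.
Trained networks look in a picture, given as the dict that the camera call returned (one of the last four; its "shot" number tells which), for a name from the list of things; names that differ only in an ending like _2 or _b are one class to them, and where a whole thing is asked for, a point or a joint stands for the part that bears it (a point fixed in the world has none). Each returns a list of dicts, best first, with "confidence" (0 to 1); they miss things now and then, are a little off and sometimes report something else, mostly with a low value. They report only what shows in the picture. A call takes as long as a camera call. They do not tell look-alikes from the thing itself.
- boxes_of(picture, name): "position" ([column, row] in pixels, amid what is visible of it).
The state is a dict: "time_s": time; "joints": joint angles; "dq": joint speeds; "tau": joint torques, N m; "eef_pos": TCP position; "ee_rot": TCP orientation; "force": force on the tool from outside, world axes, zero at the start; "wrist_torque": the same for the moment, N m; "grip_width": opening from 0.0 (shut) to 1.0 (fully open); "grip_force": force on a finger pad.
Only numpy, scipy, OpenCV 4.12 (cv2) and the standard library are available. Lean on these libraries where they do the work, as an engineer would, in place of code of your own. Each camera call takes 0.05 s, during which the arm holds its last target. There are 200 camera calls.

### The job

Put away the four supplies that stand loose along the front of the worktop, each in the grey holder where its kind belongs: the dropper bottle upright in the pocket of the bottle block, the box of screws upright in the oblong bay, and both rolls of tape flat in the low round dish, the larger roll on the dish's floor and the smaller one stacked centrally on top of it. Everything must sit fully down in its place, let go and at rest; leave the white-lidded jar and the red bit case where they stand.

Things in the scene. Friction and masses are not known exactly. Their poses are not given: they have to be found in the camera images.
- bottle_center (a point): Dropper bottle of brown glass with a black teat, 102 mm tall, standing; its round body is 33 mm across up to 62 mm height, the teat above is narrow (13 mm). Point: its centre, 51 mm above its underside; z up along the bottle.
- tape_large_center (a point): The larger roll of tape, lying flat: a ring 55 mm across along its x, 58 mm along its y (the loose end of the tape stands out a little at +y), 26 mm high. Point: its centre, 13 mm above its underside; z up. Grasp it across the outside, best along its x.
- tape_small_center (a point): The smaller roll of tape, lying flat: a ring 47 mm across along its x, 51 mm along its y (the loose end stands out a little at +y), 20 mm high. Point: its centre, 10 mm above its underside; z up. Grasp it across the outside, best along its x.
- screw_carton_center (a point): Small printed card box of screws, 44 mm (its x) by 60 mm (its y) by 38 mm high. Point: its centre, 19 mm above its underside; z up.
- bottle_block: Bottle holder, fixed: a thick grey plastic block 70 by 70 mm, 30 mm high, with one square pocket 50 by 50 mm in its middle, whose floor lies 5 mm above the worktop. Origin: centre of its underside; z up.
- tape_tray: Tape dish, fixed: the low round grey plastic dish, 80 mm across outside, 74 mm inside, rim 10 mm high, floor 3 mm above the worktop. Origin: centre of its underside; z up.
- box_bay: Bay for the screw box, fixed: the oblong grey plastic tray, the only one with straight low walls, outside 64 mm (its x) by 82 mm (its y), inside 58 by 76 mm, rim 14 mm high, floor 3 mm above the worktop. The screw box goes in with its long side along the bay's long side (y), either way round. Origin: centre of its underside; z up.
- jar_center (a point): Bystander: glass jar with a white lid, 56 mm across, 70 mm tall, standing at the front left; not to be moved. Point: its centre, 35 mm above its underside. Behind it a cardboard carton overhangs the worktop, reaching 320 mm high (room furniture: keep the gripper clear of it).
- bits_center (a point): Bystander: red case of drill bits, 56 by 68 mm, 83 mm tall, standing at the front right; not to be moved. Point: its centre, 41 mm above its underside. Behind it stands an open clear tub with walls 128 mm high (room furniture: keep the gripper clear of it; close to it fingers that close in the fore-and-aft direction have most room).
There are look-alikes about, which are no part of the job. Leave any turquoise look-alike of the part that bears bottle_center alone.

How it is judged:
By the outcome, as a careful person would: the job done as asked, in the order asked, and still so for the second after the job is handed in, with the robot touching nothing.
It also fails if it takes over 104 s, if anything falls off the work surface, if the arm or the gripper's body presses on something with over 40 N, if the wrist force passes 120 N, or if a joint passes its speed limit or range.

## Working session

There is one attempt and no reset: what is moved stays moved. The work goes in short steps, Python scripts to look and compute and a tool call to move; the robot and the scene stay as the last step left them, time stands still between calls to the robot, and variables do not carry over. Pictures are saved under pics/ and viewed, at most 14 in all, crops included, and the job is handed in when it is done.

Besides the shell and the picture viewer there is one more tool, called as name(argument=value, ...) on one line, values as JSON. drive_tool: Moves the arm, as the interface text tells. Shifts and turns lie within -1 to 1; 1 stands for 0.1 m of shift or pi/4 rad of turn. Its arguments: {"type":"object","properties":{"commands":{"type":"string"},"force":{"type":"number"}},"required":["commands"]}

```bash
mkdir -p pics; ls; cat > h.py <<'E'
import numpy as np, cv2
from scipy.spatial.transform import Rotation as R
from rig import sense, capture, finish_job, boxes_of, tips_ahead
NAMES="bottle_center tape_large_center tape_small_center screw_carton_center bottle_block tape_tray box_bay jar_center bits_center".split()
def rot(q): return R.from_quat([q[1],q[2],q[3],q[0]]).as_matrix()
def f_of(p): return 210/np.tan(np.radians(p["fov_y"])/2)
def cam(p,s=None):
    if "tool_from_camera" in p:
        T=np.array(p["tool_from_camera"]); Q=rot(s["ee_rot"])
        return Q@T[:3,3]+np.array(s["eef_pos"]),Q@T[:3,:3]
    a=np.array(p["attitude"]); return np.array(p["position"]), (a if a.shape==(3,3) else rot(a))
def ray(p,uv,s=None):
    o,A=cam(p,s); d=np.array([uv[0]-p["cx"],uv[1]-p["cy"]])/f_of(p)
    if s is None: v=np.array([d[0],d[1],1])
    else:
        t=np.linalg.norm(d); v=np.array([*(d/t*np.sin(t) if t>0 else d),np.cos(t)])
    return o,A@v
def at_z(p,uv,z,s=None):
    o,v=ray(p,uv,s); return o+v*(z-o[2])/v[2]
def proj(p,X,s=None):
    o,A=cam(p,s); c=A.T@(np.array(X)-o)
    if s is None: return c[:2]/c[2]*f_of(p)+[p["cx"],p["cy"]]
    r=np.linalg.norm(c[:2]); return c[:2]/r*np.arctan2(r,c[2])*f_of(p)+[p["cx"],p["cy"]]
E
cat > a.py <<'E'
from h import *
Z=dict(zip(NAMES,[51,13,10,19,15,5,7,35,41]))
print(sense())
for c in ("scene","top"):
    p=capture(c); cv2.imwrite(f"pics/{c}0.png",p["pixels"]); print(c,p["position"],p["attitude"],p["fov_y"],p["cx"],p["cy"])
    for n in NAMES:
        for b in boxes_of(p,n)[:4]:
            print(n,np.round(b["position"]),round(b["confidence"],2),np.round(at_z(p,b["position"],Z[n])))
E
python3 a.py
```

```text
pics
{'time_s': 0.0, 'joints': array([-1.41841797e+00,  3.13442455e-01,  1.49841580e+00, -2.21924638e-07,
        1.33100616e+00, -2.23398343e-01]), 'dq': array([ 0.00096785, -0.00013974,  0.00198719,  0.00016065,  0.00068147,
        0.00082315]), 'tau': array([-1.12334965e-03, -4.12267685e+01, -2.59745228e+01, -2.51963884e-04,
        4.10290013e-03, -6.15284932e-06]), 'eef_pos': array([ 192.62615434, -488.13844185,  247.74693539]), 'ee_rot': array([-6.35485450e-04,  9.82400646e-01,  1.86784814e-01,  2.24677353e-05]), 'force': array([-0.53879855, -0.7718261 ,  0.0816121 ]), 'wrist_torque': array([-0.0381939 , -0.00603653,  0.0098931 ]), 'grip_force': 0.0, 'grip_width': 1.0011817265709588}
scene [171.87912328 604.53118836 854.24754935] [ 0.07979553 -0.20371217  0.91496697 -0.33907148] 45.68171761312929 274.3477973141194 213.4943830344139
bottle_center [332. 168.] 0.93 [ 410. -199.   51.]
bottle_center [283. 247.] 0.67 [420.  54.  51.]
tape_large_center [270. 286.] 0.97 [413. 127.  13.]
tape_small_center [320. 198.] 0.8 [ 413. -139.   10.]
bottle_block [238. 221.] 0.6 [551.   6.  15.
[... 364 characters left out ...]
4015474] 43.143245320160936 280.58725757974236 221.3723157330617
bottle_center [259. 242.] 0.53 [425.  36.  51.]
bottle_center [350. 246.] 0.42 [ 417. -208.   51.]
tape_large_center [223. 257.] 0.54 [385. 133.  13.]
tape_small_center [324. 247.] 0.56 [ 416. -141.   10.]
screw_carton_center [286. 237.] 0.9 [442. -37.  19.]
screw_carton_center [272. 195.] 0.75 [557.   4.  19.]
screw_carton_center [163. 256.] 0.5 [385. 297.  19.]
bottle_block [270. 195.] 0.76 [559.   8.  15.]
tape_tray [224. 209.] 0.8 [518. 136.   5.]
tape_tray [257. 241.] 0.64 [431.  42.   5.]
box_bay [306. 203.] 0.76 [539. -91.   7.]
jar_center [162. 257.] 0.97 [382. 295.  35.]
bits_center [383. 250.] 0.88 [ 408. -298.   41.]
```

```bash
python3 - <<'E'
import cv2
a=cv2.imread('pics/scene0.png')[110:400,190:400]; b=cv2.imread('pics/top0.png')[160:300,130:420]
cv2.imwrite('pics/s1.png',cv2.resize(a,None,fx=2,fy=2,interpolation=3)); cv2.imwrite('pics/t1.png',cv2.resize(b,None,fx=2.7,fy=2.7,interpolation=3))
E
```

```text
(no output)
```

View pics/s1.png

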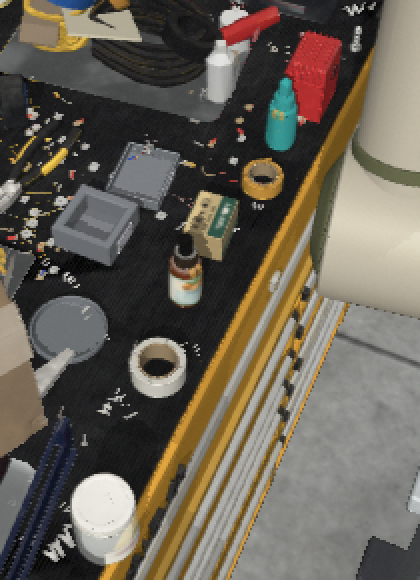

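View pics/t1.png

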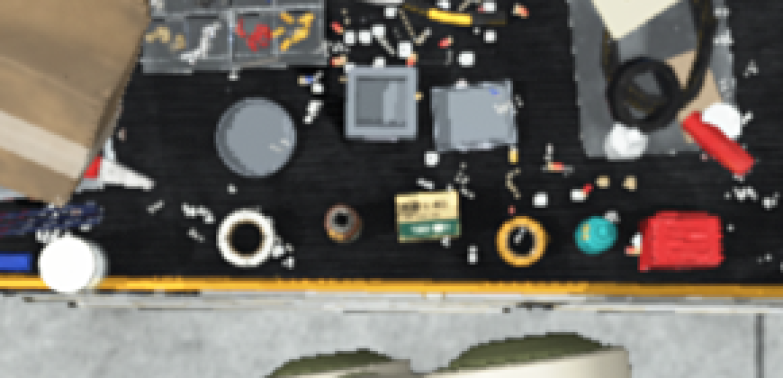

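The real bottle is the brown one (scene 283,247); the turquoise look-alike is at (332,168). The white large roll is at (270,286), the orange small roll at (320,198) and the carton at about (295,222). The grey block (238,221), bay (261,198) and dish (226,272) are clear. I'll move in for a close look.

drive_tool(commands="0.18 0.3 0.05 0 0 -0.03 100;0.18 0.3 0.05 0 0 -0.03 100;0.18 0.3 0.05 0 0 -0.03 100;0.18 0.3 0.05 0 0 -0.03 100;0.18 0.3 0.05 0 0 -0.03 100;0.18 0.3 0.05 0 0 -0.03 100;0.18 0.3 0.05 0 0 -0.03 100;0.18 0.3 0.05 0 0 -0.03 100;0.18 0.3 0.05 0 0 -0.03 100;0.18 0.3 0.05 0 0 -0.03 100;0.18 0.3 0.05 0 0 -0.03 100;0.18 0.3 0.05 0 0 -0.03 100;0.18 0.3 0.05 0 0 -0.03 100;0.18 0.3 0.05 0 0 -0.03 100;0.18 0.3 0.05 0 0 -0.03 100;0.18 0.3 0.05 0 0 -0.03 100;0 0 0 0 0 0 100;0 0 0 0 0 0 100", force=40)

```text
time_s: 2.5
eef_pos: [481.0, -7.3, 328.2]
ee_rot: [0.0, 1.0, 0.001, -0.0]
force: [-0.7, -0.8, -0.8]
grip_width: 1.001
grip_force: 0.0
```

```bash
cat > w.py <<'E'
from h import *
import sys
Z=dict(zip(NAMES,[51,13,10,19,15,5,7,35,41]))
s=sense(); p=capture("wrist"); n=sys.argv[1]
cv2.imwrite(f"pics/{n}.png",p["pixels"]); np.save(f"{n}.npy",dict(p=p,s=s),allow_pickle=True)
print(s["time_s"],s["eef_pos"],s["ee_rot"],np.round(p["tool_from_camera"],2).tolist(),p["fov_y"],cam(p,s)[0])
for n in NAMES:
    for b in boxes_of(p,n)[:2]:
        print(n,np.round(b["position"]),round(b["confidence"],2),np.round(at_z(p,b["position"],Z[n],s)))
E
python3 w.py w1
```

```text
2.5 [480.97634042  -7.26360784 328.15984783] [ 6.78093176e-05  9.99999541e-01  9.50955964e-04 -9.65687215e-05] [[0.0, -0.96, -0.3, 76.42], [1.0, 0.0, -0.0, -0.95], [0.0, -0.3, 0.96, -126.12], [0.0, 0.0, 0.0, 1.0]] 65.70646984690485 [557.41459816  -6.15377102 454.26557654]
bottle_center [243. 212.] 0.73 [432.  40.  51.]
bottle_center [418. 219.] 0.56 [ 423. -201.   51.]
tape_large_center [173. 225.] 0.91 [401. 150.  13.]
tape_small_center [374. 220.] 0.74 [ 408. -149.   10.]
screw_carton_center [303. 205.] 0.84 [434. -42.  19.]
bottle_block [267. 118.] 0.7 [553.   9.  15.]
tape_tray [179. 146.] 0.97 [516. 135.   5.]
box_bay [336. 128.] 0.75 [541. -86.   7.]
jar_center [ 80. 238.] 0.62 [384. 309.  35.]
bits_center [464. 226.] 0.92 [ 409. -289.   41.]
```

View pics/w1.png

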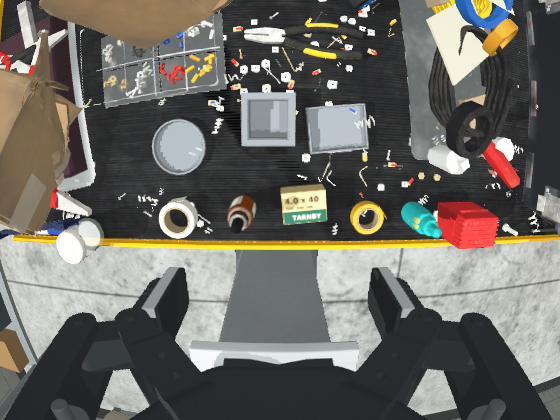

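The wrist view shows the whole row: large roll (178,218), bottle (240,212), carton (303,205), small roll (367,217), turquoise look-alike (420,218), dish (179,146), block (267,118), bay (337,128). Next I'll rectify patches at the top-face heights to measure them.

```bash
cat > rect.py <<'E'
from h import *
import sys
def rect(D,c,z,half=55,px=220):
    p,s=D["p"],D["s"]
    g=np.linspace(-half,half,px)
    # image up = +x world, left = +y world
    mp=np.array([[proj(p,[c[0]-gi,c[1]-gj,z],s) for gj in g] for gi in g],np.float32)
    im=cv2.remap(p["pixels"],mp[...,0],mp[...,1],cv2.INTER_CUBIC)
    for k in range(-50,51,10):
        t=int((k+half)/(2*half)*px); L=12 if k==0 else 5
        im[:L,t]=im[t,:L]=im[-L:,t]=im[t,-L:]=(0,255,255)
    im[px//2,px//2-6:px//2+6]=im[px//2-6:px//2+6,px//2]=(255,0,255)
    return im
if __name__=="__main__":
    n=sys.argv[1]; D=np.load(n+".npy",allow_pickle=True).item()
    items=[[float(v) for v in a.split(",")] for a in sys.argv[3:]]
    t=[rect(D,i[:2],i[2]) for i in items]
    while len(t)%3: t.append(np.zeros_like(t[0]))
    cv2.imwrite(f"pics/{sys.argv[2]}.png",np.vstack([np.hstack(t[i:i+3]) for i in range(0,len(t),3)]))
E
python3 rect.py w1 r1 400,142,26 432,-42,38 408,-143,20  516,135,10 553,8,30 541,-88,14
```

```text
(no output)
```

View pics/r1.png

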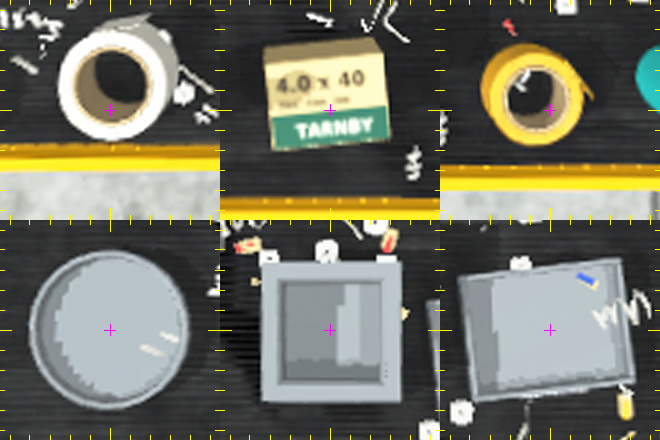

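Measured at 0.5 mm/px: large roll (412,141), carton (436.5,-41) at yaw about 0.10, small roll (416,-134) with its tail toward -y, dish (516,135), block (552,7) at yaw 0, bay (541,-86.5) at yaw about 0.127. Next is a hover near the bottle for a closer look at it and at the large roll's tail.

drive_tool(commands="-0.1 0.2 -0.2 0 0 0 60;-0.1 0.2 -0.2 0 0 0 60;-0.1 0.1 -0.2 0 0 0 60;-0.1 0 -0.2 0 0 0 60;-0.1 0 -0.2 0 0 0 60;0 0 -0.2 0 0 0 60;0 0 0 0 0 0 60;0 0 0 0 0 0 60")

```text
time_s: 3.67
eef_pos: [430.7, 41.5, 208.5]
ee_rot: [-0.0, 1.0, -0.001, -0.0]
force: [1.0, 1.5, 0.2]
grip_width: 0.595
grip_force: 0.0
```

```bash
python3 w.py w2 | grep -E "^[0-9]|bottle_c|tape_l"; python3 -c "
from rig import tips_ahead; print(tips_ahead)
from h import *
import sys
t=tips_ahead
print([t(w) for w in (0,.33,.5,1)] if callable(t) else t)
from rect import rect
D=np.load('w2.npy',allow_pickle=True).item()
im=D['p']['pixels']; h=rect(D,(412,141),0); g=rect(D,(428,40),0); k=rect(D,(428,40),62)
cv2.imwrite('pics/r2.png',np.vstack([cv2.resize(im[100:340,60:390],(660,330)),np.hstack([h,g,k])]))"
```

```text
3.6667 [430.67028608  41.51111726 208.47899835] [-7.01816893e-05  9.99999653e-01 -7.13162050e-04 -4.24971398e-04] [[0.0, -0.96, -0.3, 76.41], [1.0, 0.0, -0.0, -0.95], [0.0, -0.3, 0.96, -126.12], [0.0, 0.0, 0.0, 1.0]] 65.70646984690485 [507.1910876   42.33552739 334.53526612]
bottle_center [278. 200.] 0.66 [431.  43.  51.]
bottle_center [502. 210.] 0.65 [ 421. -200.   51.]
tape_large_center [174. 215.] 0.6 [404. 154.  13.]
tape_large_center [185. 109.] 0.52 [516. 135.  13.]
17.0
17.0
```

View pics/r2.png

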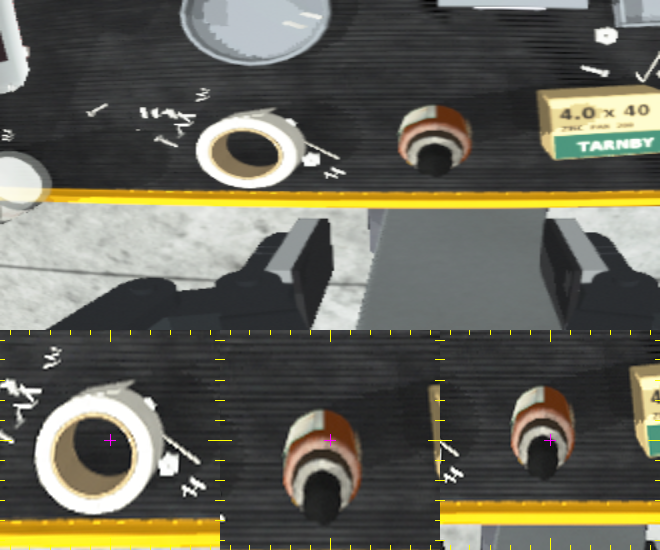

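The bottle axis is at about (428,43.5) and the large roll's tail points toward +x, so I'll close along y for both. Descending on the bottle.

drive_tool(commands="-0.03 0.02 -0.2 0 0 0 60;0 0 -0.3 0 0 0 60;0 0 -0.3 0 0 0 60;0 0 -0.3 0 0 0 60;0 0 -0.2 0 0 0 60;0 0 -0.17 0 0 0 60;0 0 -0.1 0 0 0 60;0 0 0 0 0 0 60;0 0 0 0 0 0 20;0 0 0 0 0 0 20;0 0 0 0 0 0 20;0 0 0 0 0 0 20;0 0 0 0 0 0 20;0 0 0 0 0 0 20;0 0 0 0 0 0 20", force=40)

```text
time_s: 5.42
eef_pos: [428.2, 43.5, 51.9]
ee_rot: [0.0, 1.0, -0.001, 0.001]
force: [-1.0, -0.2, 6.6]
grip_width: 0.36
grip_force: 40.4
```

drive_tool(commands="0 0 0.2 0 0 0 20;0 0 0.2 0 0 0 20;0.1 -0.03 0.2 0 0 0 20;0.2 -0.06 0 0 0 0 20;0.24 -0.07 0 0 0 0 20;0.24 -0.07 0 0 0 0 20;0.24 -0.07 0 0 0 0 20;0.2 -0.06 0 0 0 0 20;0.02 0 0 0 0 0 20;0 0 0 0 0 0 20;0 0 0 0 0 0 20")

```text
time_s: 6.33
eef_pos: [550.9, 7.9, 111.0]
ee_rot: [-0.0, 1.0, -0.001, -0.001]
force: [0.1, -1.1, -0.2]
grip_width: 0.364
grip_force: 39.9
```

```bash
python3 w.py w3 | grep -E "^[0-9]|bottle_"; python3 -c "
from h import *
from rect import rect
D=np.load('w3.npy',allow_pickle=True).item()
im=D['p']['pixels']
cv2.imwrite('pics/w3c.png',np.hstack([cv2.resize(im,None,fx=.9,fy=.9),np.vstack([rect(D,(552,7),30),np.zeros((158,220,3),np.uint8)])]))
p=capture('top')
for z in(320,150):print(z,[np.round(at_z(p,q,z)) for q in((184,165),(160,235))])"
```

```text
6.3333 [550.87174165   7.93630441 110.96072479] [-1.57425850e-04  9.99999650e-01 -5.09488416e-04 -6.44037442e-04] [[0.0, -0.96, -0.3, 76.41], [1.0, 0.0, -0.0, -0.95], [0.0, -0.3, 0.96, -126.12], [0.0, 0.0, 0.0, 1.0]] 65.70646984690485 [627.44751885   8.7695028  236.98398957]
bottle_center [497. 351.] 0.98 [ 435. -194.   51.]
bottle_center [280. 292.] 0.61 [514.   8.  51.]
bottle_block [283. 203.] 0.74 [565.   5.  15.]
320 [array([573., 193., 320.]), array([418., 240., 320.])]
150 [array([610., 224., 150.]), array([432., 278., 150.])]
```

View pics/w3c.png

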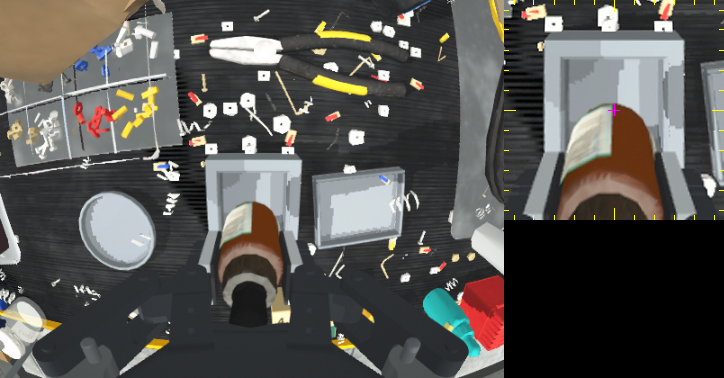

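The bottle hangs upright over the pocket. I'll check its x from its rear bottom edge, at about full-image pixel (278,225).

```bash
python3 -c "
from h import *
D=np.load('w3.npy',allow_pickle=True).item()
for z in (57,60): print(at_z(D['p'],(278,225),z,D['s']))
print(proj(D['p'],[553,7,5],D['s']))"
```

```text
[563.73656754   8.9765187   57.        ]
[564.79851118   8.97306813  60.        ]
[280.71835889 215.34831642]
```

drive_tool(commands="0.04 -0.01 -0.1 0 0 0 20;0 0 -0.15 0 0 0 20;0 0 -0.15 0 0 0 20;0 0 -0.08 0 0 0 20;0 0 -0.05 0 0 0 20;0 0 0 0 0 0 20;0 0 0 0 0 0 20;0 0 0 0 0 0 60;0 0 0 0 0 0 60;0 0 0 0 0 0 60;0 0 0 0 0 0 60")

```text
time_s: 7.8
eef_pos: [555.8, 6.6, 58.5]
ee_rot: [0.0, 1.0, -0.001, 0.0]
force: [-0.5, 0.5, 0.2]
grip_width: 0.6
grip_force: 0.0
```

drive_tool(commands="0 0 0.2 0 0 0 60;0 0 0.3 0 0 0 60;0 0 0.3 0 0 0 60;0 0 0.3 0 0 0 60;0 0 0 0 0 0 60")

```text
time_s: 8.22
eef_pos: [557.9, 6.3, 174.3]
ee_rot: [0.001, 1.0, -0.001, 0.005]
force: [-0.2, 0.2, -0.3]
grip_width: 0.6
grip_force: 0.0
```

```bash
python3 w.py w4 | grep -E "^[0-9]|bottle_"; python3 -c "
from h import *
print(sense()['joints'])
from rect import rect
D=np.load('w4.npy',allow_pickle=True).item()
cv2.imwrite('pics/w4c.png',np.hstack([D['p']['pixels'][150:400,150:450],cv2.resize(rect(D,(552,7),30),(250,250)),cv2.resize(rect(D,(541,-86.5),14),(250,250))]))"
```

```text
8.2167 [557.90015199   6.29352422 174.26521487] [ 9.79582169e-04  9.99987140e-01 -5.14463421e-04  4.94929070e-03] [[0.0, -0.96, -0.3, 76.42], [1.0, 0.0, -0.0, -0.95], [0.0, -0.3, 0.96, -126.11], [0.0, 0.0, 0.0, 1.0]] 65.70646984690485 [633.06747102   7.41297259 301.12467528]
bottle_center [278. 216.] 0.94 [555.   7.  51.]
bottle_center [468. 325.] 0.79 [ 431. -199.   51.]
bottle_block [280. 183.] 0.67 [575.   5.  15.]
[-1.98916226e-01  4.53070756e-01  1.51543523e+00  2.98858736e-05
  1.17414384e+00  1.37308326e+00]
```

View pics/w4c.png

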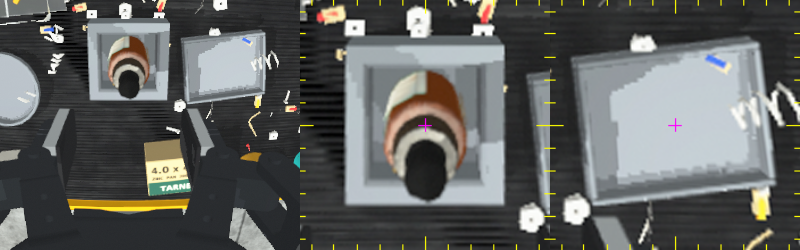

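drive_tool(commands="-0.1 -0.04 0 0 0 0.152 75;-0.1 -0.04 0 0 0 0.152 75;-0.1 -0.04 0 0 0 0.152 75;-0.1 -0.04 0 0 0 0.152 75;-0.1 -0.04 0 0 0 0.152 75;-0.1 -0.04 0 0 0 0.152 75;-0.1 -0.04 0 0 0 0.152 75;-0.1 -0.04 0 0 0 0.152 75;-0.1 -0.04 0 0 0 0.152 75;-0.1 -0.04 -0.1 0 0 0.152 75;-0.1 -0.04 -0.1 0 0 0.152 75;-0.1 -0.03 -0.1 0 0 0.152 75;0 0 -0.1 0 0 0.152 75;0 0 0 0 0 0.152 75;0 0 0 0 0 0 75;0 0 0 0 0 0 75")

```text
time_s: 10.05
eef_pos: [435.8, -40.4, 128.3]
ee_rot: [0.0, 0.672, 0.74, 0.0]
force: [-0.4, 0.4, 0.8]
grip_width: 0.753
grip_force: 0.0
```

```bash
python3 w.py w5 | grep -E "^[0-9]|screw"; python3 rect.py w5 w5c 436.5,-41,38 541,-86.5,14 436.5,-41,0; python3 -c "
from h import *
v=rot(sense()['ee_rot'])[:,1];print(v)"
```

```text
10.05 [435.76948517 -40.41055871 128.3443124 ] [4.24796469e-05 6.72456729e-01 7.40136437e-01 2.21174018e-05] [[0.0, -0.96, -0.29, 76.14], [1.0, 0.0, 0.0, 1.19], [-0.0, -0.29, 0.96, -126.12], [0.0, 0.0, 0.0, 1.0]] 65.70646984690485 [429.66723628  35.50237894 254.46216576]
screw_carton_center [276. 222.] 0.98 [436. -45.  19.]
[9.95110949e-01 9.87633038e-02 9.96425935e-05]
```

View pics/w5c.png

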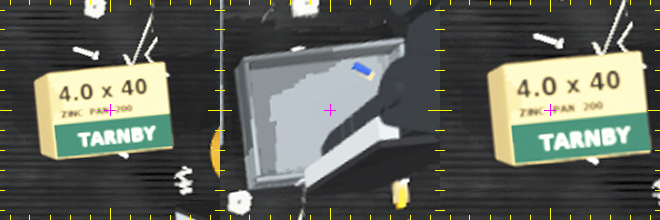

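The carton is centred at (436,-41.5) and the tool is aligned with it. Descend and grip.

drive_tool(commands="0 -0.01 -0.2 0 0 0 75;0 0 -0.25 0 0 0 75;0 0 -0.25 0 0 0 75;0 0 -0.15 0 0 0 75;0 0 -0.1 0 0 0 75;0 0 0 0 0 0 75;0 0 0 0 0 0 40;0 0 0 0 0 0 40;0 0 0 0 0 0 40;0 0 0 0 0 0 40;0 0 0 0 0 0 40;0 0 0 0 0 0 40", force=30)

```text
time_s: 11.55
eef_pos: [436.1, -41.5, 34.0]
ee_rot: [0.001, 0.671, 0.741, 0.0]
force: [-1.4, 1.4, 6.3]
grip_width: 0.503
grip_force: 33.3
```

drive_tool(commands="0 0 0.2 0 0 0 40;0 0 0.2 0 0 0 40;0.1 -0.05 0.1 0 0 0.036 40;0.2 -0.08 0 0 0 0 40;0.2 -0.08 0 0 0 0 40;0.2 -0.08 0 0 0 0 40;0.2 -0.08 0 0 0 0 40;0.15 -0.08 0 0 0 0 40;0 0 0 0 0 0 40;0 0 0 0 0 0 40")

```text
time_s: 12.38
eef_pos: [540.3, -86.3, 82.6]
ee_rot: [-0.001, 0.661, 0.751, -0.0]
force: [-0.6, 0.6, -4.8]
grip_width: 0.511
grip_force: 33.3
```

```bash
python3 w.py w6 | grep -E "^[0-9]|screw|box_b"; python3 rect.py w6 w6c 541,-86.5,14 541,-86.5,50 541,-86.5,88
```

```text
12.3833 [540.31227165 -86.3333355   82.64556718] [-6.87004833e-04  6.60702350e-01  7.50647639e-01 -2.33598902e-04] [[0.0, -0.96, -0.29, 76.11], [1.0, 0.0, 0.0, 1.22], [-0.0, -0.29, 0.96, -126.12], [0.0, 0.0, 0.0, 1.0]] 65.70646984690485 [532.0299864  -10.75781994 208.82017619]
screw_carton_center [278. 276.] 0.96 [ 545. -112.   19.]
box_bay [275. 192.] 0.61 [536. -59.   7.]
```

View pics/w6c.png

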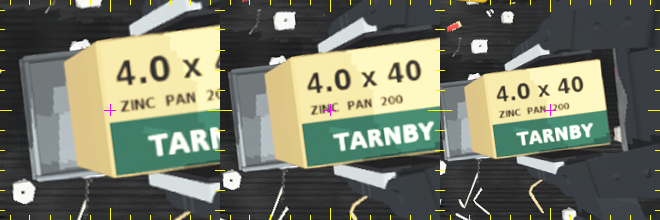

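The carton is centred and aligned over the bay. Lower and release.

drive_tool(commands="0.01 0 -0.15 0 0 0 40;0 0 -0.15 0 0 0 40;0 0 -0.1 0 0 0 40;0 0 -0.05 0 0 0 40;0 0 0 0 0 0 40;0 0 0 0 0 0 40;0 0 0 0 0 0 70;0 0 0 0 0 0 70;0 0 0 0 0 0 70;0 0 0 0 0 0 70;0 0 0 0 0 0 70;0 0 0.2 0 0 0 70;0 0 0.3 0 0 0 70;0 0 0.3 0 0 0 70;0 0 0.2 0 0 0 70;0 0 0 0 0 0 70")

```text
time_s: 14.22
eef_pos: [543.5, -87.0, 142.7]
ee_rot: [0.004, 0.661, 0.751, 0.001]
force: [0.9, -1.2, 0.7]
grip_width: 0.697
grip_force: 0.0
```

```bash
python3 w.py w7 | grep -E "^[0-9]|screw|box_b"; python3 -c "
from h import *
from rect import rect
print(sense()['joints'])
D=np.load('w7.npy',allow_pickle=True).item()
cv2.imwrite('pics/w7c.png',np.hstack([rect(D,(541,-86.5),14),rect(D,(541,-86.5),41),cv2.resize(capture('scene')['pixels'][140:260,190:310],(220,220))]))"
```

```text
14.2167 [543.47253535 -86.97164922 142.7406742 ] [0.0036891  0.66051548 0.75080211 0.00137251] [[0.0, -0.96, -0.29, 76.1], [1.0, 0.0, 0.0, 1.22], [-0.0, -0.29, 0.96, -126.11], [0.0, 0.0, 0.0, 1.0]] 65.70646984690485 [534.06312131 -10.97786351 268.57657626]
screw_carton_center [276. 214.] 0.91 [544. -89.  19.]
screw_carton_center [282.  90.] 0.56 [537.   8.  19.]
[-3.71787498e-01  4.73262459e-01  1.57069574e+00 -1.40369562e-05
  1.09854667e+00 -4.99383255e-01]
```

View pics/w7c.png

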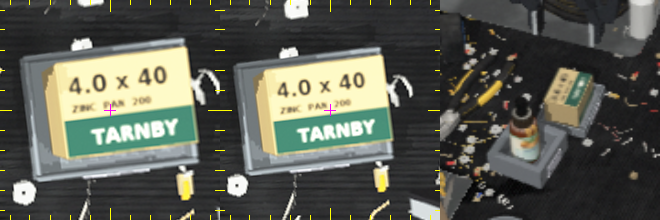

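The carton sits in the bay and the bottle in the block. On to the large roll.

drive_tool(commands="-0.15 0 0.1 0 0 0.153 82;-0.15 0.1 0.1 0 0 0.153 82;-0.15 0.17 0 0 0 0.153 82;-0.15 0.2 0 0 0 0.153 82;-0.15 0.2 0 0 0 0.153 82;-0.15 0.2 0 0 0 0.153 82;-0.15 0.2 0 0 0 0.153 82;-0.15 0.2 0 0 0 0.153 82;-0.1 0.2 0 0 0 0.153 82;0 0.2 0 0 0 0.153 82;0 0.2 -0.1 0 0 0.153 82;0 0.2 -0.2 0 0 0.153 82;0 0.2 -0.2 0 0 0 82;0 0 0 0 0 0 82;0 0 0 0 0 0 82")

```text
time_s: 16.02
eef_pos: [411.2, 141.1, 107.7]
ee_rot: [-0.001, -0.0, 1.0, -0.0]
force: [0.0, 0.7, -0.1]
grip_width: 0.822
grip_force: 0.0
```

```bash
python3 w.py w8 | grep -E "^[0-9]|tape"; python3 rect.py w8 w8c 412,141,26 412,141,0 516,135,10;python3 -c "
from h import *
print(rot(sense()['ee_rot'])[:,1],sense()['joints'])"
```

```text
16.0167 [411.16518197 141.08195181 107.72114625] [-9.31123637e-04 -1.60855822e-04  9.99999547e-01 -1.13548404e-04] [[0.0, -0.96, -0.3, 74.2], [1.0, 0.0, 0.0, 0.95], [-0.0, -0.3, 0.96, -126.12], [0.0, 0.0, 0.0, 1.0]] 65.70646984690485 [337.20280068 142.0358335  233.98147947]
tape_large_center [279. 241.] 0.86 [427. 143.  13.]
tape_small_center [  7. 223.] 0.69 [ 417. -119.   10.]
tape_tray [267. 327.] 0.73 [511. 133.   5.]
[1.64630919e-03 9.99998644e-01 4.15974416e-05] [ 5.80383417e-02  2.97496136e-01  1.93188972e+00  2.14821380e-05
  9.11793649e-01 -1.51112482e+00]
```

View pics/w8c.png

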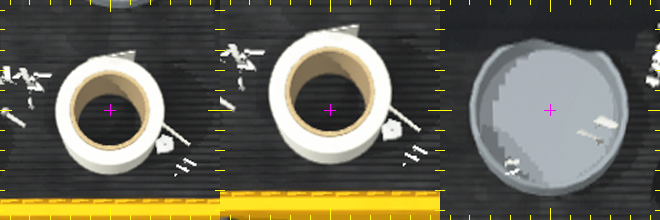

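The large roll's top ring is centred at (412,141), with its tail at about 22° off +x. Descend and grip along y.

drive_tool(commands="0.01 0 -0.2 0 0 0 82;0 0 -0.25 0 0 0 82;0 0 -0.2 0 0 0 82;0 0 -0.1 0 0 0 82;0 0 -0.06 0 0 0 82;0 0 0 0 0 0 82;0 0 0 0 0 0 50;0 0 0 0 0 0 50;0 0 0 0 0 0 50;0 0 0 0 0 0 50;0 0 0 0 0 0 50;0 0 0 0 0 0 50", force=30)

```text
time_s: 17.52
eef_pos: [413.1, 140.6, 28.2]
ee_rot: [0.001, 0.001, 1.0, -0.0]
force: [-2.1, -1.5, 6.3]
grip_width: 0.62
grip_force: 31.7
```

drive_tool(commands="0 0 0.2 0 0 0 50;0 0 0.2 0 0 0 50;0.15 -0.01 0 0 0 0 50;0.2 -0.01 0 0 0 0 50;0.2 -0.01 0 0 0 0 50;0.2 -0.01 0 0 0 0 50;0.2 -0.01 0 0 0 0 50;0.07 -0.01 0 0 0 0 50;0 0 0 0 0 0 50;0 0 0 0 0 0 50")

```text
time_s: 18.35
eef_pos: [513.9, 134.7, 67.2]
ee_rot: [-0.0, 0.001, 1.0, -0.0]
force: [-0.4, -0.4, -0.8]
grip_width: 0.618
grip_force: 32.6
```

```bash
python3 w.py w9 | grep -E "^[0-9]|tape"; python3 rect.py w9 w9c 516,135,10 516,135,66 516,135,40
```

```text
18.35 [513.89562299 134.65018906  67.16940004] [-4.46083189e-04  5.81393010e-04  9.99999731e-01 -1.08430201e-05] [[0.0, -0.96, -0.3, 74.2], [1.0, 0.0, 0.0, 0.95], [-0.0, -0.3, 0.96, -126.12], [0.0, 0.0, 0.0, 1.0]] 65.70646984690485 [439.81128751 135.69000554 193.35687337]
tape_large_center [274. 290.] 0.72 [548. 134.  13.]
tape_tray [277. 209.] 0.97 [496. 136.   5.]
tape_tray [534.  50.] 0.2 [376. 320.   5.]
```

View pics/w9c.png

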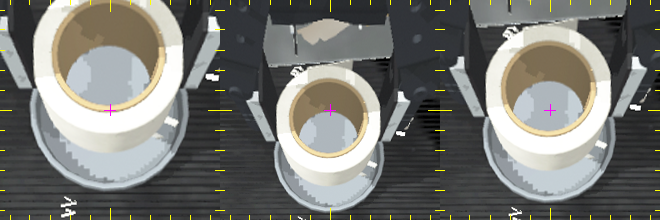

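drive_tool(commands="0.02 0 -0.1 0 0 0 50;0.01 0 -0.15 0 0 0 50;0 0 -0.07 0 0 0 50;0 0 -0.03 0 0 0 50;0 0 0 0 0 0 50;0 0 0 0 0 0 50;0 0 0 0 0 0 75;0 0 0 0 0 0 75;0 0 0 0 0 0 75;0 0 0 0 0 0 75;0 0 0 0 0 0 75")

```text
time_s: 19.77
eef_pos: [517.7, 134.6, 32.4]
ee_rot: [0.0, 0.001, 1.0, 0.0]
force: [0.5, -0.2, 0.5]
grip_width: 0.747
grip_force: 0.0
```

drive_tool(commands="0 0 0.3 0 0 0 75;0 0 0.3 0 0 0 75;-0.1 0 0.3 0 0 -0.154 75;-0.1 -0.2 0.3 0 0 -0.154 75;-0.1 -0.22 0 0 0 -0.154 75;-0.1 -0.22 0 0 0 -0.154 75;-0.1 -0.22 0 0 0 -0.154 75;-0.1 -0.22 0 0 0 -0.154 75;-0.1 -0.22 0 0 0 -0.154 75;-0.1 -0.22 0 0 0 -0.154 75;-0.1 -0.22 0 0 0 -0.154 75;-0.1 -0.22 0 0 0 -0.154 75;0 -0.22 0 0 0 -0.154 75;0 -0.22 0 0 0 -0.154 75;0 -0.22 0 0 0 -0.152 75;0 -0.03 0 0 0 0 75;0 0 0 0 0 0 75;0 0 0 0 0 0 75")

```text
time_s: 21.27
eef_pos: [417.5, -129.9, 152.2]
ee_rot: [-0.0, 0.707, 0.707, 0.0]
force: [1.0, 0.2, -0.7]
grip_width: 0.75
grip_force: 0.0
```

```bash
python3 w.py w10 | grep -E "^[0-9]|tape|bottle_c"; python3 -c "
from h import *
from rect import rect
print(rot(sense()['ee_rot'])[:,1],sense()['joints'])
D=np.load('w10.npy',allow_pickle=True).item()
p=capture('scene')['pixels'][230:320,180:290]
cv2.imwrite('pics/w10c.png',np.vstack([np.hstack([rect(D,(416,-134),20),rect(D,(416,-134),0),cv2.resize(p,(269,220))]),np.hstack([rect(D,(416,-180),62),rect(D,(416,-180),0),np.zeros((220,269,3),np.uint8)])]))"
```

```text
21.2667 [ 417.53559064 -129.89028321  152.22355646] [-2.28393303e-04  7.06895561e-01  7.07317900e-01  5.05950486e-05] [[0.0, -0.96, -0.29, 76.25], [1.0, 0.0, 0.0, 1.11], [-0.0, -0.29, 0.96, -126.12], [0.0, 0.0, 0.0, 1.0]] 65.70646984690485 [418.6311065  -53.68508063 278.37362704]
bottle_center [457.  46.] 0.71 [555.   9.  51.]
bottle_center [279. 307.] 0.71 [ 419. -205.   51.]
tape_small_center [278. 230.] 0.85 [ 419. -152.   10.]
[ 9.99999674e-01 -8.07159404e-04  2.25812473e-06] [-5.71261897e-01  2.31985942e-01  1.87887974e+00  2.06801658e-05
  1.03073567e+00 -5.70465372e-01]
```

View pics/w10c.png

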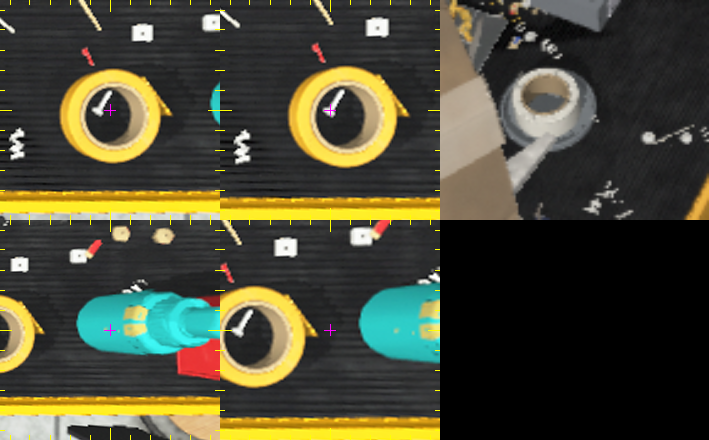

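The small roll is at (414,-135.5) with its tail toward -y. The turquoise bottle's near edge is at y≈-195, far enough away. The large roll lies in the dish. Descend and grip.

drive_tool(commands="-0.03 -0.04 -0.25 0 0 0 75;0 0 -0.3 0 0 0 75;0 0 -0.3 0 0 0 75;0 0 -0.25 0 0 0 75;0 0 -0.12 0 0 0 75;0 0 -0.08 0 0 0 75;0 0 0 0 0 0 75;0 0 0 0 0 0 75;0 0 0 0 0 0 40;0 0 0 0 0 0 40;0 0 0 0 0 0 40;0 0 0 0 0 0 40;0 0 0 0 0 0 40;0 0 0 0 0 0 40", force=30)

```text
time_s: 22.98
eef_pos: [415.1, -134.7, 23.5]
ee_rot: [0.001, 0.707, 0.707, 0.0]
force: [-2.0, 0.6, 6.4]
grip_width: 0.522
grip_force: 29.9
```

drive_tool(commands="0 0 0.2 0 0 0 40;0 0 0.3 0 0 0 40;0 0.05 0.3 0 0 0.154 40;0 0.15 0 0 0 0.154 40;0 0.2 0 0 0 0.154 40;0 0.2 0 0 0 0.154 40;0 0.2 0 0 0 0.154 40;0 0.2 0 0 0 0.154 40;0.1 0.2 0 0 0 0.154 40;0.1 0.2 0 0 0 0.154 40;0.1 0.2 0 0 0 0.154 40;0.1 0.2 0 0 0 0.154 40;0.1 0.2 0 0 0 0.154 40;0.1 0.2 0 0 0 0.154 40;0.1 0.2 0 0 0 0.152 40;0.1 0.2 0 0 0 0 40;0.1 0.2 0 0 0 0 40;0.1 0.1 0 0 0 0 40;0 0 0 0 0 0 40;0 0 0 0 0 0 40")

```text
time_s: 24.65
eef_pos: [514.5, 155.7, 102.6]
ee_rot: [0.0, 0.0, 1.0, -0.0]
force: [-0.9, 0.1, -0.7]
grip_width: 0.518
grip_force: 31.7
```

```bash
python3 w.py w11 | grep -E "^[0-9]|tape"; python3 rect.py w11 w11c 516,135,10 516,135,29 516,135,98;python3 -c "
import cv2;cv2.imwrite('pics/w11c.png',cv2.imread('pics/w11c.png'))"
```

```text
24.65 [514.50957296 155.7275735  102.59322011] [ 1.57298454e-04  1.18329754e-04  9.99999979e-01 -6.16293210e-05] [[0.0, -0.96, -0.3, 74.2], [1.0, 0.0, 0.0, 0.95], [-0.0, -0.3, 0.96, -126.12], [0.0, 0.0, 0.0, 1.0]] 65.70646984690485 [440.27365688 156.71042404 228.68981413]
tape_large_center [232. 213.] 0.89 [507. 125.  13.]
tape_small_center [282. 298.] 0.94 [579. 161.  10.]
tape_small_center [243. 208.] 0.71 [505. 132.  10.]
tape_tray [243. 208.] 0.61 [507. 132.   5.]
```

View pics/w11c.png

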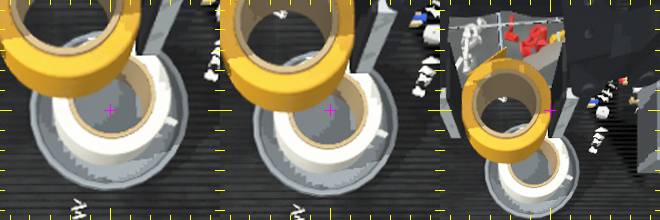

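The y ended about 20 mm past the dish, as the roll hangs at (~520,156.5), while the large roll lies at about (519,135). I've used all 14 views, so the alignment gets a numeric silhouette fit.

```bash
cat > fit.py <<'E'
from h import *
from scipy.optimize import minimize
def hull(p,s,x,y,z0,z1,r):
    a=np.linspace(0,2*np.pi,60)
    P=[proj(p,[x+r*np.cos(t),y+r*np.sin(t),z],s) for z in (z0,z1) for t in a]
    return cv2.convexHull(np.float32(P))[:,0]
def ringimg(p,s,x,y,z0,z1,r,k=4):
    m=np.zeros((420*k,560*k),np.uint8); cv2.fillPoly(m,[np.int32(hull(p,s,x,y,z0,z1,r)*k+k/2)],255)
    return cv2.resize(m,(560,420),interpolation=cv2.INTER_AREA)/255.
def fit(p,s,mask,z0,z1,r,g,ign=None):
    w=np.ones((420,560)) if ign is None else 1-ign
    # tail side (far +x) ignored
    front=np.zeros((420,560),np.uint8)
    q=[proj(p,[g[0]+dx,g[1]+dy,(z0+z1)/2],s) for dx,dy in((-60,-60),(10,-60),(10,60),(-60,60))]
    cv2.fillPoly(front,[np.int32(q)],1); w=w*front
    c=lambda v:(w*(ringimg(p,s,v[0],v[1],z0,z1,r)-mask)**2).sum()
    b=min(((c((g[0]+i,g[1]+j)),g[0]+i,g[1]+j) for i in range(-9,10,2) for j in range(-9,10,2)))
    o=minimize(c,b[1:],method="Nelder-Mead",options=dict(initial_simplex=[[b[1]-1,b[2]-1],[b[1]+1.5,b[2]],[b[1],b[2]+1.5]]))
    return np.round(o.x,1),round(o.fun,1),int(mask.sum())
def fill(m,near):
    m=m.astype(np.uint8); cs,_=cv2.findContours(m,cv2.RETR_EXTERNAL,cv2.CHAIN_APPROX_NONE)
    c=max((c for c in cs if len(c)>30),key=cv2.contourArea); o=np.zeros_like(m); cv2.drawContours(o,[cv2.convexHull(c)],-1,1,-1); return o
def masks(p):
    h=cv2.cvtColor(p["pixels"],cv2.COLOR_BGR2HSV).astype(int)
    ye=(h[...,0]>15)&(h[...,0]<32)&(h[...,1]>150)&(h[...,2]>100)
    wh=(h[...,1]<60)&(h[...,2]>185)
    return ye,wh
if __name__=="__main__":
    for n in ("w9","w11"):
        D=np.load(n+".npy",allow_pickle=True).item(); p,s=D["p"],D["s"]; ye,wh=masks(p); e=s["eef_pos"]
        if n=="w11":
            Y=fill(ye,None); z=e[2]-23.5
            print("small",fit(p,s,Y,z,z+20,23.5,(e[0],e[1])))
            roi=np.zeros_like(Y); cv2.fillPoly(roi,[np.int32(hull(p,s,518,135,3,29,34))],1)
            ign=cv2.dilate(Y,np.ones((7,7)))
            W=fill((wh&(roi>0))|(Y>0),None)  # hull incl. yellow; ignored there
            print("large",fit(p,s,W,3,29,27.5,(517,135),ign))
        else:
            z=e[2]-28.2
            roi=np.zeros((420,560),np.uint8); cv2.fillPoly(roi,[np.int32(hull(p,s,e[0],e[1],z,z+26,31))],1)
            print("large held",e,fit(p,s,fill(wh&(roi>0),None),z,z+26,27.5,e[:2]))
E
python3 fit.py
```

```text
large held [513.89562299 134.65018906  67.16940004] (array([509.6, 135. ]), np.float64(263.1), 12100)
small (array([519.4, 157.1]), np.float64(69.4), 8035)
large (array([517.5, 137.3]), np.float64(408.6), 12747)
```

drive_tool(commands="0 -0.15 0 0 0 0 40;0 -0.15 0 0 0 0 40;0 -0.15 0 0 0 0 40;0 -0.15 0 0 0 0 40;0 -0.1 0 0 0 0 40;0 0 0 0 0 0 40;0 0 0 0 0 0 40;0 0 0 0 0 0 40")

```text
time_s: 25.82
eef_pos: [514.6, 86.2, 102.3]
ee_rot: [-0.0, 0.0, 1.0, 0.0]
force: [0.7, 0.1, -1.1]
grip_width: 0.519
grip_force: 31.7
```

```bash
python3 w.py w12 | grep -E "^[0-9]"; cat > fit2.py <<'E'
from fit import *
D=np.load("w12.npy",allow_pickle=True).item(); p,s=D["p"],D["s"]; ye,wh=masks(p); e=s["eef_pos"]; z=e[2]-23.5
Y=fill(ye,None); print("small",fit(p,s,Y,z,z+20,23.5,e[:2]))
h=cv2.cvtColor(p["pixels"],cv2.COLOR_BGR2HSV)
roi=np.zeros_like(Y); cv2.fillPoly(roi,[np.int32(hull(p,s,516,135,3,29,34))],1)
for v in (185,200,215):
    wh=(h[...,1]<60)&(h[...,2]>v)&(roi>0)&(Y==0)
    n,l,st,_=cv2.connectedComponentsWithStats(wh.astype(np.uint8)); k=1+st[1:,4].argmax(); W=fill(l==k,None)
    print(v,"large",fit(p,s,W,3,29,27.5,(516,135),cv2.dilate(Y,np.ones((5,5)))), "overlap",int((W*Y).sum()))
# dish rim at z=10
g=(h[...,1]<60)&(h[...,2]>90)
roi2=np.zeros_like(Y); cv2.fillPoly(roi2,[np.int32(hull(p,s,516,135,0,10,46))],1)
print("dish",fit(p,s,fill(g&(roi2>0)&(Y==0),None),0,10,40,(516,135),cv2.dilate(Y,np.ones((5,5)))))
E
python3 fit2.py
```

```text
25.8167 [514.63024052  86.1887627  102.286555  ] [-2.01894325e-05  4.56553161e-04  9.99999891e-01  9.58821800e-05] [[0.0, -0.96, -0.3, 74.2], [1.0, 0.0, 0.0, 0.95], [-0.0, -0.3, 0.96, -126.12], [0.0, 0.0, 0.0, 1.0]] 65.70646984690485 [440.43891187  87.18298075 228.40991465]
small (array([519.4,  87.2]), np.float64(47.7), 9164)
185 large (array([510.4, 136.9]), np.float64(377.8), 6262) overlap 14
200 large (array([511.1, 138. ]), np.float64(379.3), 6159) overlap 14
215 large (array([520.8, 139.5]), np.float64(292.1), 4865) overlap 14
dish (array([516.8, 135.9]), np.float64(34.8), 8778)
```

```bash
cat > fit3.py <<'E'
from fit import *
from scipy.optimize import least_squares
def core(n,guess,ztop,ye_ex=True):
    D=np.load(n+".npy",allow_pickle=True).item(); p,s=D["p"],D["s"]; ye,_=masks(p); e=s["eef_pos"]
    h=cv2.cvtColor(p["pixels"],cv2.COLOR_BGR2HSV).astype(int)
    m=(h[...,0]<28)&(h[...,1]>55)
    roi=np.zeros((420,560),np.uint8); cv2.fillPoly(roi,[np.int32(hull(p,s,guess[0],guess[1],ztop,ztop,25))],1)
    if ye_ex: m&=cv2.dilate(fill(ye,None),np.ones((5,5)))==0
    m=cv2.morphologyEx((m&(roi>0)).astype(np.uint8),cv2.MORPH_OPEN,np.ones((2,2)))
    nn,l,st,_=cv2.connectedComponentsWithStats(m); c=(l==1+st[1:,4].argmax())
    H=cv2.convexHull(np.argwhere(c)[:,::-1].astype(np.float32))[:,0]
    P=np.array([at_z(p,u,ztop,s)[:2] for u in H])
    f=least_squares(lambda v:np.hypot(P[:,0]-v[0],P[:,1]-v[1])-v[2],[*guess,20],loss="soft_l1")
    print(n,np.round(f.x,1),"rms",round(float(np.sqrt((f.fun**2).mean())),2),len(H),"ext",P.min(0).round(1),P.max(0).round(1))
core("w12",(516,135),29); core("w11",(518,135),29); core("w9",(511,135),65,False); core("w8",(412,141),26,False)
E
python3 fit3.py
```

```text
w12 [517.1 136.4  20. ] rms 0.09 35 ext [497.1 116.6] [536.6 156.3]
w11 [517.  136.6  19.9] rms 0.15 22 ext [497.2 117.1] [533.9 155.8]
w9 [513.  136.2  20. ] rms 0.1 38 ext [493.1 116.3] [532.8 156. ]
w8 [412.5 141.8  19.9] rms 0.08 31 ext [392.6 122. ] [432.4 161.6]
```

The fits agree well: large roll (517.1,136.4), small roll (519.4,87.2). The move is dx -2.3, dy +49.2, then down to z≈53.

drive_tool(commands="-0.02 0.1 0 0 0 0 40;0 0.15 0 0 0 0 40;0 0.15 0 0 0 0 40;0 0.09 0 0 0 0 40;0 0 0 0 0 0 40;0 0 -0.1 0 0 0 40;0 0 -0.15 0 0 0 40;0 0 -0.13 0 0 0 40;0 0 -0.08 0 0 0 40;0 0 0 0 0 0 40;0 0 0 0 0 0 40;0 0 0 0 0 0 40")

```text
time_s: 27.32
eef_pos: [513.1, 134.4, 56.8]
ee_rot: [0.0, 0.001, 1.0, -0.0]
force: [0.4, 0.3, -0.8]
grip_width: 0.521
grip_force: 31.7
```

drive_tool(commands="-0.01 0.01 0 0 0 0 40;0 0 -0.02 0 0 0 40;0 0 -0.015 0 0 0 40;0 0 0 0 0 0 40;0 0 0 0 0 0 40;0 0 0 0 0 0 40")

```text
time_s: 27.82
eef_pos: [511.7, 135.6, 52.8]
ee_rot: [0.0, 0.001, 1.0, -0.0]
force: [-0.5, 1.2, -1.5]
grip_width: 0.519
grip_force: 31.7
```

Release, rise, and move back from the carton.

drive_tool(commands="0 0 0 0 0 0 54;0 0 0 0 0 0 58;0 0 0 0 0 0 65;0 0 0 0 0 0 70;0 0 0 0 0 0 70;0 0 0 0 0 0 70;0 0 0.1 0 0 0 70;0 0 0.2 0 0 0 70;0 0 0.3 0 0 0 70;0 0 0.2 0 0 0 70;-0.1 0 0.1 0 0 0 70;0 0 0 0 0 0 70;0 0 0 0 0 0 70;0 0 0 0 0 0 70")

```text
time_s: 28.98
eef_pos: [501.6, 135.6, 142.3]
ee_rot: [-0.0, 0.001, 1.0, -0.0]
force: [-0.6, -0.0, 0.5]
grip_width: 0.702
grip_force: 0.0
```

```bash
python3 w.py w13 | grep -E "^[0-9]|tape|bottle_c|screw"; python3 - <<'E'
from fit import *
D=np.load("w13.npy",allow_pickle=True).item(); p,s=D["p"],D["s"]; ye,_=masks(p)
Y=fill(ye,None)
for z in (3,26,29,32): print(z,"small",fit(p,s,Y,z,z+20,23.5,(517,136)))
from fit3 import core
for n in NAMES[:4]+NAMES[7:]:
    for c in("scene",):
        q=capture(c); print(n,[(np.round(b["position"]).tolist(),round(b["confidence"],2)) for b in boxes_of(q,n)[:2]])
E
```

```text
28.9833 [501.55366371 135.59668548 142.27050764] [-4.47472103e-04  6.18190087e-04  9.99999709e-01 -2.45859084e-05] [[0.0, -0.96, -0.3, 74.2], [1.0, 0.0, 0.0, 0.95], [-0.0, -0.3, 0.96, -126.12], [0.0, 0.0, 0.0, 1.0]] 65.70646984690485 [427.46972686 136.64543512 268.45820697]
bottle_center [124. 278.] 0.84 [551.  10.  51.]
tape_large_center [271. 203.] 0.93 [498. 132.  13.]
tape_large_center [125. 277.] 0.64 [571. -11.  13.]
tape_small_center [281. 249.] 0.96 [541. 140.  10.]
screw_carton_center [ 55. 254.] 0.56 [548. -88.  19.]
tape_tray [275. 221.] 0.68 [516. 134.   5.]
3 small (array([554.9, 148.7]), np.float64(0.0), 13929)
26 small (array([554.9, 158.7]), np.float64(0.0), 13929)
29 small (array([554.9, 146.7]), np.float64(0.0), 13929)
32 small (array([554.9, 158.7]), np.float64(0.0), 13929)
w12 [517.1 136.4  20. ] rms 0.09 35 ext [497.1 116.6] [536.6 156.3]
w11 [517.  136.6  19.9] rms 0.15 22 ext [497.2 117.1] [533.9 155.8]
w9 [513.  136.2  20. ] rms 0.1 38 ext [493.1 116.3] [532.8 156. ]
w8 [412.5 141.8  19.9] rms 0.08 31 ext [392.6 122. ] [432.4 161.6]
bottle_center [([332.0, 170.0], 0.95)]
tape_large_center [([226.0, 278.0], 0.62)]
tape_small_center [([224.0, 261.0], 0.94)]
screw_carton_center [([260.0, 194.0], 0.68)]
jar_center [([246.0, 369.0], 0.77)]
bits_center [([344.0, 154.0], 0.67)]
```

```bash
python3 - <<'E'
from fit import *
D=np.load("w13.npy",allow_pickle=True).item(); p,s=D["p"],D["s"]; ye,_=masks(p)
roi=np.zeros((420,560),np.uint8); cv2.fillPoly(roi,[np.int32(hull(p,s,517,136,10,60,34))],1)
Y=fill(ye&(roi>0),None)
for z in (25,29,33): print(z,"small",fit(p,s,Y,z,z+20,23.5,(517,136)))
from rect import rect
q=capture("scene"); a=cv2.imread("pics/scene0.png"); d=cv2.absdiff(a,q["pixels"]).max(2)
for nm,(u,v) in dict(bits=(344,148),jar=(246,368),turq=(332,168)).items(): print(nm,float(np.median(d[v-12:v+12,u-10:u+10])),float(d[v-12:v+12,u-10:u+10].mean()))
E
```

```text
25 small (array([517.6, 137. ]), np.float64(14.3), 3366)
29 small (array([516.8, 137. ]), np.float64(30.2), 3366)
33 small (array([515.8, 137.1]), np.float64(63.3), 3366)
bits 10.0 26.860416666666666
jar 35.0 30.304166666666667
turq 7.0 7.022916666666666
```

```bash
python3 - <<'E'
from h import *
a=cv2.imread("pics/scene0.png")
for c,L in (("scene",dict(jar=(246,368,22,28),bits=(344,156,14,14))),("top",dict(jar=(157,257,16,14),bits=(383,250,18,14)))):
    a=cv2.imread(f"pics/{c}0.png"); q=capture(c)["pixels"]
    for n,(u,v,w,h) in L.items():
        t=a[v-h:v+h,u-w:u+w]; r=cv2.matchTemplate(q[v-h-12:v+h+12,u-w-12:u+w+12],t,cv2.TM_CCOEFF_NORMED)
        _,m,_,l=cv2.minMaxLoc(r); print(c,n,round(m,2),l[0]-12,l[1]-12)
E
```

```text
scene jar 1.0 0 0
scene bits 0.96 0 0
top jar 0.91 0 0
top bits 0.99 0 0
```

```bash
python3 -c "
from rig import finish_job; print(finish_job())"
```

```text
the job is handed in; nothing more can be done
None
```

All four supplies are put away in their holders, the job took about 29 s and is handed in; the jar and bit case did not move, and I judged seating from camera views and release heights, not a separate check.

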